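# Slide the pump bottle home into its bracket

### The job

Put the tall hand-gel pump bottle back in its place: push it with the fingertips, low on its body, so that it slides upright over the table through the open mouth of the low U-shaped bracket and stands fully home against the bracket's back wall. Do not lift the bottle or tip it over, and leave the stapler, the roll of white labels and the marker where they are.

Things in the scene. Friction and masses are not known exactly. Their poses are not given: they have to be found in the camera images.
- pump_bottle: Loose pump bottle of hand gel, pale with a white pump: round body 55 mm across, narrowing above about 100 mm, 149 mm high, about 0.26 kg. Origin: centre of its underside; z up its axis; its yaw does not matter. Pushed within about 25 mm of the table it slides, pushed high it topples; a gripper body overhanging the fingertips towards it strikes it high, so lean the tool away.
- bottle_bracket: Fixed grey U-shaped bracket without floor. Origin: on the table where the bottle's axis stands when home. x points from the mouth (roughly to the robot's right) level to the back wall: the bottle enters along +x. Walls 40 mm high; back wall's inner face at x=28 mm; straight sides' inner faces at y=+-34 mm, from x=-11 mm on; lips flare out to x=-25, y=+-47 mm; thin flanges to y=+-56 mm.
- stapler: Bystander: stapler, 36 x 133 x 45 mm, origin at the centre of its underside, long along its y.
- label_roll: Bystander: roll of white labels standing on end, 63 mm across and 50 mm high, origin at the centre of its underside.
- marker: Bystander: marker pen lying near the front edge of the table, 18 x 136 x 17 mm, origin at the centre of its underside, long along its y.
Not all that is in view belongs to the job. What is shaped like the pump_bottle but green is not meant.

How it is judged (in metres and radians):
At the end, for the whole second after the job is handed in: The bottle stands upright (tilt under 0.06 rad) and at rest on the table inside the bracket, its axis within 7 mm of the fully home point towards the mouth and between the side walls (within 11 mm sideways) (x of pump_bottle in the frame of bottle_bracket between -0.007 and 0.006 m and y of pump_bottle in the frame of bottle_bracket between -0.011 and 0.011 m and height (world z) of pump_bottle below 0.006 m and angle between pump_bottle's own z axis and vertical below 0.06 rad and linear speed of pump_bottle below 0.02 m/s); the robot touches nothing.
It fails at once if the bottle is tipped by more than 0.2 rad (angle between pump_bottle's own z axis and vertical above 0.2 rad).
It fails at once if the bottle is lifted more than 12 mm off the table (height (world z) of pump_bottle above 0.012 m).
It fails at once if the bottle is touched by the fingers in its upper half (grasp point above 95 mm) (contact force between the fingers and pump_bottle above 1 N and height (world z) of the grasp point above 0.095 m).
It fails at once if the stapler, the roll of white labels or the marker is moved by more than 20 mm (distance of any of stapler, label_roll, marker from where it was at the start of the episode above 0.02 m).
It also fails if it takes over 51 s, if anything falls off the work surface, if the arm or the gripper's body presses on something with over 40 N, if the wrist force passes 120 N, or if a joint passes its speed limit or range.

### The arm

A 7-joint arm with a two-finger parallel gripper is mounted at the origin on a cart in front of the work surface, level with it; the furniture and walls round the work are solid. World frame = base frame: x ahead of the robot, y to its left, z up, the work surface at z = 0. Lengths are in m, angles in degrees, forces in N, time in s.
With the tool pointing down it reaches from about 0.35 to 0.9 m from the base axis. Payload 19.9 kg.
Tool frame: the origin (TCP) lies at the very end of the fingers, on their centre line; the grasp point (between the pads) lies 19 mm behind it; y points along the fingers, x is the direction in which the jaws open and shut, and the axes are right-handed (so a half turn about y gives the same grasp; the last joint's range is limited). The gripper opens to 94 mm and grips with 3 to 60 N. Pads are 16 mm wide; open, the fingers measure 119 mm over their backs; the gripper's body (75 mm by 177 mm) begins 78 mm behind the grasp point.
Start: joints at [-68.153, 23.915, -0.59, 92.452, 0.269, 63.638, -3.037], TCP at [0.256, 0.57, 0.205] pointing down, gripper open.
Joint ranges: [-161.28, 161.28], [-22.2, 115.67], [-73.04, 71.86], [3.21, 147.25], [-68.34, 248.33], [10.77, 114.83], [-161.83, 161.83]. Speed limits (degrees/s): [108.29, 108.29, 136.94, 136.94, 172.46, 172.46, 172.46].

### API

Orientations are given as a 3x3 rotation matrix whose columns are the frame's x, y, z axes.
In Python, from rig import robot, grab_frame gives the robot as it stands.
- The arm moves only by the tool jog_arm, never from a script. Its argument "series" is a list of rows, each a list of 6 numbers: the shift along the tool's x, y, z as a fraction of full scale, then the turn, a rotation vector about the tool's x, y, z as a fraction of full scale. A call has 1 to 12 rows; each row shifts and turns the commanded pose from where the row before left it, along the tool's axes as they then stand; what a row does not reach is not made up. Full scale, the value 1, is 0.03 m for a shift and 6 degrees for a turn. A row lasts 1/12 s, in which the tool goes at most 41.7 mm and 7.16 degrees, less where a joint would pass 70% of its speed; a pose out of reach is approached as far as the arm can. A call with a number of a shift or a turn outside -1 to 1 is refused whole. A call with a gripper value outside its range is refused whole. "jaw" is the opening, from 0 (shut) to 1 (fully open), set as the call begins (left out, the last holds). The fingers move at their own pace and stop on an object; "grip_force" is the grip in N (left out, the last holds). Time passes only in rows, so rows that do not move let the fingers close. It gives the time, the measured TCP pose, the force and the opening at its end, in the units of the state.
- robot.get_state(): the state, without advancing time (a new reading comes with each control period).
- grab_frame(name): name is "scene" or "top"; returns a dict with "frame" (400x640x3 uint8, blue, green, red), "z_map" (400x640 float32, m along the optical axis (not along the pixel's ray), 0 where there is no reading), "vfov" (degrees; the focal length in pixels is half the picture's height over the tangent of half this angle, whatever the lens; pixels are square), "cx", "cy" (the principal point, pixels), "k1" (the pictures are not rectified: a ray, as slopes to the right and down, at radius r is drawn at 1 + k1 r^2 times it, then the intrinsics apply), "R" (3x3) and "t" (3): a world point X has camera coordinates R X + t. Camera axes: x right, y down, z forward; pixel columns grow to the right and rows downward; lengths in m; the calibration is good to about 2 mm. A picture is of the moment at which its call begins.
- robot.finish_job(): hands the job in, once; it reports no verdict.
The state is a dict: "clock": time; "joint_positions": joint angles; "dq": joint speeds; "joint_efforts": joint torques, N m; "tcp_pos": TCP position; "tool_rot": TCP orientation; "ft_force": force on the tool from outside, world axes, zero at the start; "moment": the same for the moment, N m; "grip_width": finger opening in m.
Only numpy, scipy, OpenCV 4.12 (cv2) and the standard library are available. Lean on these libraries where they do the work, as an engineer would, in place of code of your own. Each camera call takes 0.05 s, during which the arm holds its last target.

## Working session

There is one attempt and no reset: what is moved stays moved. The work goes in short steps, Python scripts to look and compute and a tool call to move; the robot and the scene stay as the last step left them, time stands still between calls to the robot, and variables do not carry over. Pictures are saved under pics/ and viewed, and the job is handed in when it is done.

Besides the shell and the picture viewer there is one more tool, called by a JSON object that holds its "op" and its "data", one argument or row to a line. jog_arm: Moves the arm, as the interface text tells. Shift numbers are shares of 0.03 m and turn numbers shares of 6 degrees, none past 1 either way. Its arguments: {"type":"object","properties":{"series":{"type":"array","items":{"type":"array","items":{"type":"number","minimum":-1,"maximum":1}}},"jaw":{"type":"number"},"grip_force":{"type":"number"}},"required":["series"]}

```bash
ls; mkdir -p pics
python3 - <<'E'
from rig import robot, grab_frame
import cv2,numpy as np
s=robot.get_state()
print(s['clock'],s['tcp_pos'],np.round(s['tool_rot'],3),s['grip_width'])
for n in('scene','top'):
    f=grab_frame(n); cv2.imwrite(f'pics/{n}0.png',f['frame'])
    print(n,f['vfov'],f['cx'],f['cy'],f['k1'],np.round(f['R'],3).tolist(),f['t'], (f['z_map']>0).mean())
E
```

```text
pics
0.0 [0.25628147 0.56964095 0.2048465 ] [[ 0.41  -0.    -0.912]
 [ 0.912 -0.001  0.41 ]
 [-0.001 -1.    -0.   ]] 0.09351417274289198
scene 46.2880764626708 321.173186887146 194.53468321782339 -0.06896853495512968 [[0.759, -0.651, 0.013], [-0.405, -0.488, -0.773], [0.51, 0.582, -0.634]] [-0.45427907  0.21181676  1.06660865] 0.99104296875
top 53.50541827119027 316.07358814252314 204.1201386077888 -0.10254254246441534 [[-0.025, -1.0, -0.012], [-0.998, 0.026, -0.06], [0.061, 0.011, -0.998]] [-0.07870287  0.55793633  0.99346321] 0.9958046875
```

View pics/scene0.png

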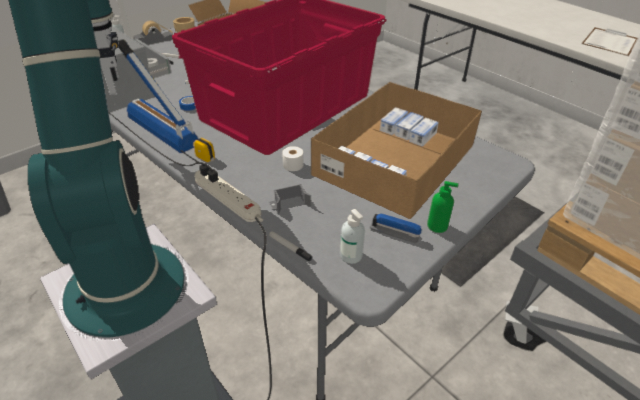

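View pics/top0.png

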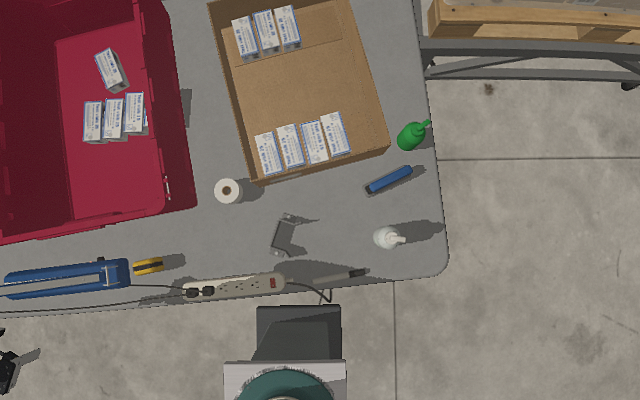

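The top view shows the bottle at about (388,237), the bracket at (285,235) with its mouth to the right, the roll at (228,190), the stapler at (389,180), the marker at (340,275), and a power strip at (235,287). Next I'll measure with depth and zoom in.

```bash
cat > h.py <<'E'
import numpy as np,cv2
def K(f):
    fl=200/np.tan(np.radians(f['vfov']/2)); return np.array([[fl,0,f['cx']],[0,fl,f['cy']],[0,0,1.]])
def rays(f,uv):
    # invert radial distortion by fixed-point (cv2, same k1 model)
    return cv2.undistortPoints(np.asarray(uv,float).reshape(-1,1,2),K(f),np.array([f['k1'],0,0,0,0.])).reshape(-1,2)
def plane(f,uv,z):
    s=rays(f,uv); d=np.c_[s,np.ones(len(s))]@f['R']; o=-np.array(f['R']).T@f['t']
    return o+d*((z-o[2])/d[:,2])[:,None]
def proj(f,X):
    p,_=cv2.projectPoints(np.asarray(X,float),cv2.Rodrigues(np.array(f['R']))[0],np.array(f['t'],float),K(f),np.array([f['k1'],0,0,0,0.])); return p.reshape(-1,2)
def cloud(f):
    v,u=np.mgrid[0:400,0:640]; s=rays(f,np.c_[u.ravel(),v.ravel()]); z=f['z_map'].ravel()
    P=(np.c_[s,np.ones(len(s))]*z[:,None]-f['t'])@f['R']; P[z==0]=np.nan
    return P.reshape(400,640,3)
E
python3 - <<'E'
from rig import robot, grab_frame
from h import *
f=grab_frame('top'); P=cloud(f); np.save('P0.npy',P)
im=f['frame']
for n,(u0,u1,v0,v1) in dict(br=(255,335,200,270),bo=(360,450,200,275)).items():
    cv2.imwrite(f'pics/{n}.png',cv2.resize(im[v0:v1,u0:u1],None,fx=8,fy=8,interpolation=cv2.INTER_CUBIC))
def blob(u0,u1,v0,v1,za,zb):
    Q=P[v0:v1,u0:u1].reshape(-1,3); Q=Q[(Q[:,2]>za)&(Q[:,2]<zb)]; return Q
t=P[200:230,320:360].reshape(-1,3);print('table z',np.nanmedian(t[:,2]))
for n,a in dict(roll=(205,250,170,210,.04,.06),stap=(355,420,155,205,.02,.06),marker=(315,375,262,285,.008,.03),bottle=(365,415,215,260,.02,.2),green=(390,440,110,160,.02,.2),br=(262,315,205,262,.03,.05),strip=(180,330,265,305,.015,.08)).items():
    Q=blob(*a); print(n,len(Q),'min',Q.min(0).round(3),'max',Q.max(0).round(3),'mean',Q.mean(0).round(3))
    if n in('stap','marker'): print(cv2.minAreaRect((Q[:,:2]*1000).astype(np.float32)))
# bottle by height bins
Q=blob(365,415,215,260,.02,.2)
for a in np.arange(.02,.16,.02):
    q=Q[(Q[:,2]>=a)&(Q[:,2]<a+.02)]
    if len(q): print(round(a,2),len(q),q.min(0).round(3),q.max(0).round(3))
Q=blob(262,315,205,262,.03,.05); 
r=cv2.minAreaRect((Q[:,:2]*1000).astype(np.float32));print(r)
H=np.zeros((300,300,3),np.uint8)
for q in blob(262,325,205,262,.003,.06):
    x=int(150-(q[0]-0.43)*2000); 
    h=P
c=Q.mean(0);print(c)
img=np.zeros((400,400,3),np.uint8)
for q in blob(255,330,200,265,.004,.06):
    cv2.circle(img,(int(200-(q[1]-c[1])*2000),int(200-(q[0]-c[0])*2000)),2,(0,255,0) if q[2]>.03 else (0,0,255),-1)
cv2.imwrite('pics/brplan.png',img)
s=grab_frame('scene')
cv2.imwrite('pics/sc.png',cv2.resize(s['frame'][165:275,250:400],None,fx=5,fy=5,interpolation=cv2.INTER_CUBIC))
E
```

```text
table z -0.00041448017532082974
roll 474 min [0.562 0.097 0.042] max [0.625 0.161 0.054] mean [0.593 0.129 0.049]
stap 513 min [ 0.577 -0.339  0.021] max [ 0.676 -0.192  0.06 ] mean [ 0.616 -0.271  0.042]
((641.289794921875, -268.8562927246094), (91.12792205810547, 130.294189453125), 19.60835838317871)
marker 323 min [ 0.355 -0.21   0.008] max [ 0.39  -0.085  0.02 ] mean [ 0.373 -0.148  0.014]
((372.0250244140625, -147.42239379882812), (17.201618194580078, 128.2711181640625), 10.53596305847168)
bottle 513 min [ 0.443 -0.29   0.022] max [ 0.493 -0.234  0.153] mean [ 0.47  -0.257  0.106]
green 621 min [ 0.682 -0.359  0.02 ] max [ 0.742 -0.266  0.151] mean [ 0.71  -0.325  0.097]
br 166 min [ 0.425 -0.055  0.03 ] max [0.52  0.026 0.043] mean [ 0.478 -0.003  0.039]
strip 2114 min [ 0.32  -0.121  0.015] max [0.389 0.252 0.076] mean [0.356 0.108 0.036]
0.02 21 [ 0.446 -0.253  0.022] [ 0.493 -0.234  0.039]
0.04 23 [ 0.447 -0.252  0.041] [ 0.493 -0.234  0.06 ]
0.06 24 [ 0.445 -0.252  0.061] [ 0.493 -0.235  0.08 ]
0.08 130 [ 0.443 -0.288  0.081] [ 0.493 -0.235  0.1  ]
0.1 144 [ 0.446 -0.283  0.1  ] [ 0.491 -0.238  0.12 ]
0.12 85 [ 0.456 -0.275  0.121] [ 0.482 -0.248  0.13 ]
0.14 86 [ 0.461 -0.29   0.144] [ 0.475 -0.256  0.153]
((477.4779357910156, -12.389198303222656), (57.19832229614258, 92.50267028808594), 69.16259002685547)
[ 0.47804268 -0.00305794  0.03902318]
```

```bash
python3 -c "
import cv2,numpy as np
a=cv2.imread('pics/br.png');b=cv2.imread('pics/brplan.png')
a=cv2.resize(a,(457,400));cv2.imwrite('pics/m1.png',cv2.resize(np.hstack([a,b]),(799,373)))"
```

```text
(no output)
```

View pics/m1.png

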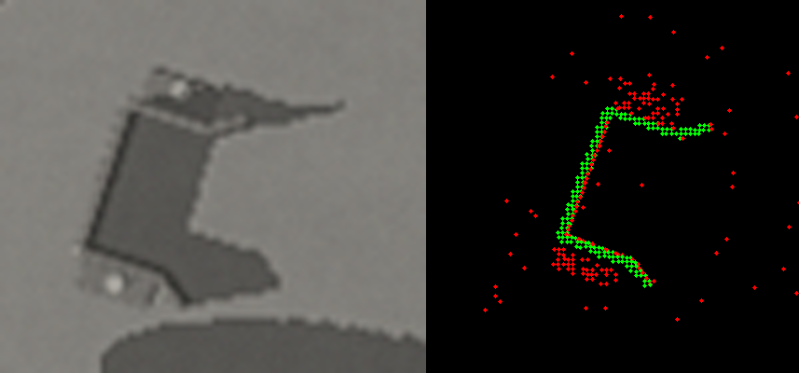

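View pics/sc.png

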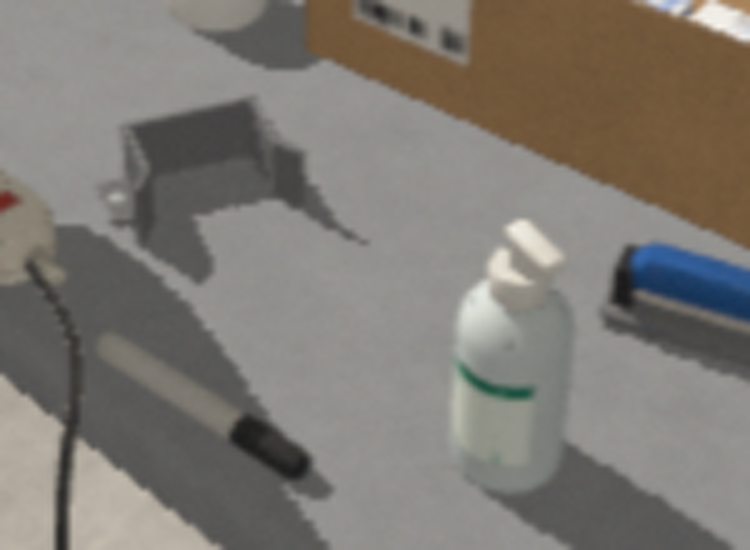

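The zoom shows the bracket's U with a level back wall on the left and its mouth opening right and slightly toward the robot. The marker lies in front of it, clear of the path. Next I'll fit the bracket frame and check the bottle, the bystanders and obstacle heights.

```bash
cat > br.py <<'E'
from rig import robot, grab_frame
from h import *
fs={n:grab_frame(n) for n in('top','scene')}
P=cloud(fs['top'])
Q=P[205:262,255:330].reshape(-1,3); Q=Q[(Q[:,2]>.034)&(Q[:,2]<.045)][:,:2]
ang=np.arctan2(125,43)
o=np.array([.47,-.01])
for it in range(6):
    u=np.array([np.cos(ang),np.sin(ang)]); w=np.array([-u[1],u[0]])
    L=(Q-o)@np.c_[u,w]
    if it==0:
        o=o+u*(L[:,0].max()-30); o=o+0
        o=np.array([.47,-.01])+u*(L[:,0].max()-.031); L=(Q-o)@np.c_[u,w]
    b=(L[:,0]>.020)&(abs(L[:,1])<.030)
    s1=(L[:,0]>-.011)&(L[:,0]<.022)&(L[:,1]>.015); s2=(L[:,0]>-.011)&(L[:,0]<.022)&(L[:,1]<-.015)
    pb=np.polyfit(L[b,1],L[b,0],1); p1=np.polyfit(L[s1,0],L[s1,1],1); p2=np.polyfit(L[s2,0],L[s2,1],1)
    print(it,b.sum(),s1.sum(),s2.sum(),'slopes',-pb[0],p1[0],p2[0],'back',pb[1],'sides',p1[1],p2[1],'ang',np.degrees(ang),o)
    o=o+w*(p1[1]+p2[1])/2+u*(pb[1]-.0295)
    ang+=np.mean([-pb[0],p1[0],p2[0]])*.8
u=np.array([np.cos(ang),np.sin(ang)]); w=np.array([-u[1],u[0]])
L=(Q-o)@np.c_[u,w]; print('back range',L[L[:,0]>.02,0].min(),L[:,0].max(),'lat',L[:,1].min(),L[:,1].max(),'xmin',L[:,0].min())
print('bracket',o,np.degrees(ang))
np.save('br.npy',np.r_[o,ang])
# overlay check: inner edges at z=.04
lp=np.array([[-25,47],[-11,34],[28,34],[28,-34],[-11,-34],[-25,-47]])/1000
W=np.c_[o+lp@np.array([u,w]),np.full(6,.04)]
C=[.469,-.2615]; t=np.linspace(0,6.28,60)
out=[]
for n,f in fs.items():
    S=4; c=(250,430,180,280) if n=='top' else (255,415,165,275)
    im=cv2.resize(f['frame'][c[2]:c[3],c[0]:c[1]],None,fx=S,fy=S,interpolation=cv2.INTER_CUBIC)
    def dr(X,col,cl): cv2.polylines(im,[((proj(f,X)-[c[0],c[2]]+.5)*S).astype(int)],cl,col,1)
    dr(W,(0,0,255),False)
    for z in(0,.1): dr(np.c_[C[0]+.0275*np.cos(t),C[1]+.0275*np.sin(t),t*0+z],(255,0,255),True)
    cv2.imwrite(f'pics/ov_{n}.png',im)
for n,(a,b,c,d) in dict(bin=(0,205,0,250),box=(200,395,0,190)).items():
    q=P[c:d,a:b].reshape(-1,3); q=q[q[:,2]>.05]; print(n,q.min(0),q.max(0)); 
q=P[155:205,355:420].reshape(-1,3);im=fs['top']['frame'][155:205,355:420].reshape(-1,3).astype(int)
m=(im[:,0]>im[:,2]+40)&(q[:,2]>.02);print('stapler',q[m].min(0),q[m].max(0),cv2.minAreaRect((q[m][:,:2]*1000).astype(np.float32)))
E
python3 br.py
```

```text
0 56 29 24 slopes -0.0005305198816453204 -0.003552067293090025 -0.004875680570588032 back 0.027864272000150198 sides 0.02990664328199553 -0.04301354147363164 ang 71.0167829407738 [ 0.46927715 -0.0121013 ]
1 53 31 26 slopes -0.02572437562708083 -0.009881858439791185 -0.01491814516834852 back 0.029622185163013615 sides 0.036557603016399966 -0.03630798010713809 ang 70.87991069182574 [ 0.4749421  -0.01577985]
2 54 30 27 slopes -0.01572524073156367 0.013103870653301859 0.01963509400950653 back 0.029462114465280773 sides 0.03633247377641654 -0.03668032963547861 ang 70.10795504043999 [ 0.47486419 -0.01562352]
3 54 30 26 slopes -0.020224157795694444 0.008695012927721296 -0.006146518668417074 back 0.029499677111386916 sides 0.036503534870301724 -0.03625623719869462 ang 70.3679055937896 [ 0.47501485 -0.01571833]
4 54 30 26 slopes -0.015550218809507117 0.013275411521958528 0.0240318212448734 back 0.029500011582162543 sides 0.03638235384926663 -0.03662772772296361 ang 70.09784134826201 [ 0.47489828 -0.01567709]
5 54 30 26 slopes -0.02130349784944995 0.0076374456254005825 -0.007214761973718123 back 0.029501253633086342 sides 0.036502100731607784 -0.03625757869558065 ang 70.43026403481187 [ 0.47501365 -0.01571884]
back range 0.02012664234723304 0.032332420064401055 lat -0.04709206395336472 0.04524876915985639 xmin -0.02529177234465296
bracket [ 0.47489887 -0.01567671] 70.11122869445748
bin [0.47272628 0.16952167 0.05000181] [1.09505379 0.66221203 0.31727381]
box [ 0.59648563 -0.26912754  0.05000097] [1.09094836 0.1609139  0.13655764]
stapler [ 0.58316603 -0.33414785  0.03674426] [ 0.64461867 -0.22634336  0.04842854] ((615.0484008789062, -280.116455078125), (21.18570327758789, 115.76205444335938), 25.631685256958008)
```

View pics/ov_top.png

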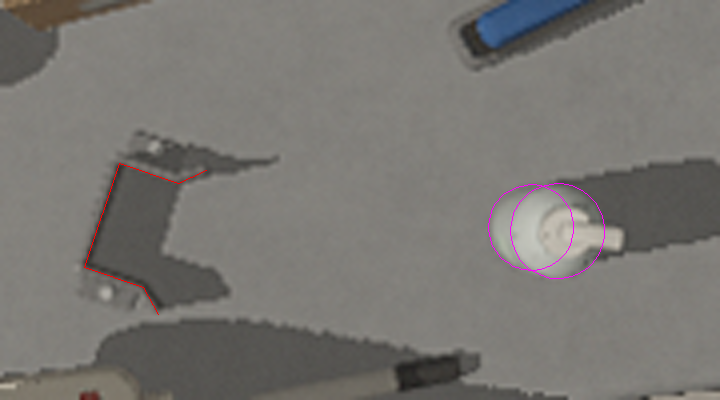

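View pics/ov_scene.png

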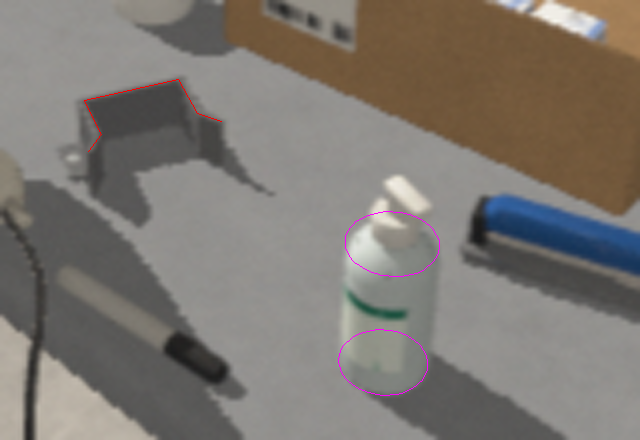

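```bash
cat > plan.py <<'E'
import numpy as np
from scipy.spatial.transform import Rotation as Ro
def pose(p,az,lean):  # az: world heading of push, lean: degrees tool leans away
    d=np.array([np.cos(np.radians(az)),np.sin(np.radians(az)),0]); x=np.array([d[1],-d[0],0])
    l=np.radians(lean); y=np.sin(l)*d+np.array([0,0,-np.cos(l)]); return np.array(p,float),np.c_[x,y,np.cross(x,y)]
def rows(p0,R0,p1,R1,n):
    p,R=np.array(p0),np.array(R0); out=[]
    for i in range(n):
        k=n-i
        dp=R.T@((p1-p)/k)/.03; dr=Ro.from_matrix(R.T@R1).as_rotvec()/k/np.radians(6)
        r=np.round(np.r_[dp,dr],2); out.append(r.tolist())
        p=p+R@r[:3]*.03; R=R@Ro.from_rotvec(r[3:]*np.radians(6)).as_matrix()
    m=np.abs(out).max(); print('' if m<=1 else f'TOO BIG {m}', 'shift/row',np.linalg.norm(np.array(out)[:,:3],axis=1).max()*30)
    print('['+','.join('['+','.join(f'{v+0:g}' for v in r)+']' for r in out)+']'); return p,R
E
python3 - <<'E'
from rig import robot
from plan import *
s=robot.get_state(); p,R=s['tcp_pos'],s['tool_rot']
p,R=rows(p,R,*pose((.36,.25,.265),156,0),12)
p,R=rows(p,R,*pose((.42,-.09,.265),126,0),12)
p,R=rows(p,R,*pose((.48,-.38,.265),95,10),12)
E
```

```text
shift/row 28.657459761814202
[[-0.69,-0.17,-0.63,0,0,0],[-0.69,-0.17,-0.63,0,0,0],[-0.69,-0.16,-0.63,0,0,0],[-0.69,-0.17,-0.63,0,0,0],[-0.69,-0.16,-0.63,0,0,0],[-0.69,-0.17,-0.62,0,-0.01,0],[-0.7,-0.16,-0.63,0,0,0],[-0.69,-0.17,-0.62,0,-0.01,0],[-0.7,-0.16,-0.62,0,0,0],[-0.69,-0.17,-0.63,0,-0.01,0],[-0.7,-0.16,-0.62,0,0,0],[-0.69,-0.17,-0.63,0,-0.01,0]]
 shift/row 28.95582842883277
[[-0.8,0,-0.54,0,0.42,0],[-0.77,0,-0.57,0,0.42,0],[-0.75,0,-0.6,0,0.42,0],[-0.72,0,-0.64,0,0.42,0],[-0.69,0,-0.67,0,0.42,0],[-0.66,0,-0.7,0,0.41,0],[-0.63,0,-0.72,0,0.42,0],[-0.59,0,-0.75,0,0.41,0],[-0.56,0,-0.77,0,0.42,0],[-0.53,0,-0.8,0,0.41,0],[-0.49,0,-0.82,0,0.42,0],[-0.46,0.01,-0.84,0,0.41,0]]
 shift/row 24.827605603440695
[[-0.34,0,-0.75,0.14,0.43,-0.04],[-0.3,-0.01,-0.76,0.14,0.43,-0.04],[-0.27,-0.03,-0.78,0.13,0.43,-0.04],[-0.24,-0.04,-0.79,0.14,0.43,-0.04],[-0.2,-0.05,-0.8,0.13,0.43,-0.04],[-0.16,-0.06,-0.8,0.14,0.43,-0.04],[-0.13,-0.07,-0.81,0.13,0.43,-0.04],[-0.09,-0.08,-0.81,0.14,0.43,-0.04],[-0.05,-0.1,-0.82,0.13,0.43,-0.03],[-0.01,-0.11,-0.82,0.14,0.43,-0.04],[0.02,-0.12,-0.81,0.13,0.43,-0.03],[0.06,-0.13,-0.81,0.14,0.43,-0.04]]
```

{"op": "jog_arm", "data": {
  "series": [
    [-0.69,-0.17,-0.63,0,0,0],
    [-0.69,-0.17,-0.63,0,0,0],
    [-0.69,-0.17,-0.63,0,0,0],
    [-0.69,-0.17,-0.63,0,0,0],
    [-0.69,-0.17,-0.63,0,0,0],
    [-0.69,-0.17,-0.63,0,0,0],
    [-0.69,-0.17,-0.63,0,0,0],
    [-0.69,-0.17,-0.63,0,0,0],
    [-0.69,-0.17,-0.63,0,0,0],
    [-0.69,-0.17,-0.63,0,0,0],
    [-0.69,-0.17,-0.63,0,0,0],
    [-0.69,-0.17,-0.63,0,0,0]
  ],
  "jaw": 0.32
}}

```text
clock: 1.3
tcp_pos: [0.3615, 0.249, 0.267]
tool_rot: [[0.41, 0.0, -0.912], [0.912, 0.0, 0.41], [0.0, -1.0, -0.0]]
ft_force: [0.4, -0.4, -0.8]
grip_width: 0.03
```

{"op": "jog_arm", "data": {
  "series": [
    [-0.8,0,-0.54,0,0.42,0],
    [-0.77,0,-0.57,0,0.42,0],
    [-0.75,0,-0.6,0,0.42,0],
    [-0.72,0,-0.64,0,0.42,0],
    [-0.69,0,-0.67,0,0.42,0],
    [-0.66,0,-0.7,0,0.42,0],
    [-0.63,0,-0.72,0,0.42,0],
    [-0.59,0,-0.75,0,0.42,0],
    [-0.56,0,-0.77,0,0.42,0],
    [-0.53,0,-0.8,0,0.42,0],
    [-0.49,0,-0.82,0,0.42,0],
    [-0.46,0,-0.84,0,0.42,0]
  ]
}}

```text
clock: 2.3
tcp_pos: [0.4193, -0.0914, 0.2669]
tool_rot: [[0.815, 0.001, -0.579], [0.579, 0.0, 0.815], [0.001, -1.0, -0.0]]
ft_force: [0.8, 0.4, 0.1]
grip_width: 0.0305
```

{"op": "jog_arm", "data": {
  "series": [
    [-0.34,0,-0.75,0.14,0.43,-0.04],
    [-0.3,-0.01,-0.76,0.14,0.43,-0.04],
    [-0.27,-0.03,-0.78,0.14,0.43,-0.04],
    [-0.24,-0.04,-0.79,0.14,0.43,-0.04],
    [-0.2,-0.05,-0.8,0.14,0.43,-0.04],
    [-0.16,-0.06,-0.8,0.14,0.43,-0.04],
    [-0.13,-0.07,-0.81,0.14,0.43,-0.04],
    [-0.09,-0.08,-0.81,0.14,0.43,-0.04],
    [-0.05,-0.1,-0.82,0.14,0.43,-0.04],
    [-0.01,-0.11,-0.82,0.14,0.43,-0.04],
    [0.02,-0.12,-0.81,0.14,0.43,-0.04],
    [0.06,-0.13,-0.81,0.14,0.43,-0.04]
  ]
}}

```text
clock: 3.3
tcp_pos: [0.4772, -0.3816, 0.2659]
tool_rot: [[0.997, -0.013, -0.075], [0.077, 0.18, 0.981], [0.001, -0.984, 0.181]]
ft_force: [0.5, 0.6, 1.0]
grip_width: 0.0301
```

Run:
```python
from rig import robot
from plan import *
s=robot.get_state(); p,R=s['tcp_pos'],s['tool_rot']; print(p,np.round(R,3))
p,R=rows(p,R,*pose((.477,-.36,.14),95,30),8)
p,R=rows(p,R,*pose((.477,-.352,.012),95,30),8)
```

```text
[ 0.47721126 -0.3815844   0.26585452] [[ 0.997 -0.013 -0.075]
 [ 0.077  0.18   0.981]
 [ 0.001 -0.984  0.181]]
 shift/row 16.038079685548393
[[0.01,0.53,-0.01,0.41,-0.01,0.01],[0.01,0.53,-0.03,0.41,-0.01,0.01],[0.01,0.53,-0.05,0.41,-0.01,0],[0,0.53,-0.07,0.41,-0.01,0.01],[0.01,0.52,-0.1,0.41,-0.01,0],[0,0.52,-0.12,0.4,-0.01,0.01],[0.01,0.51,-0.14,0.41,-0.02,0],[0,0.51,-0.16,0.4,-0.01,0.01]]
 shift/row 16.10248428038357
[[0,0.48,-0.24,0,0,0],[0,0.48,-0.24,0,0,0],[0,0.48,-0.24,0,0,0],[0.01,0.48,-0.24,0,0,0],[0,0.48,-0.24,0,0,0],[0.01,0.48,-0.24,0,0,0],[0,0.47,-0.23,0,0,0],[0.01,0.48,-0.24,0,0,0]]
```

{"op": "jog_arm", "data": {
  "series": [
    [0.01,0.53,-0.01,0.41,-0.01,0.01],
    [0.01,0.53,-0.03,0.41,-0.01,0],
    [0.01,0.53,-0.05,0.41,-0.01,0],
    [0,0.53,-0.07,0.41,-0.01,0],
    [0,0.52,-0.1,0.41,-0.01,0],
    [0,0.52,-0.12,0.41,-0.01,0],
    [0,0.51,-0.14,0.41,-0.01,0],
    [0,0.51,-0.16,0.41,-0.01,0]
  ]
}}

```text
clock: 3.97
tcp_pos: [0.4763, -0.3589, 0.1395]
tool_rot: [[0.996, -0.04, -0.076], [0.086, 0.501, 0.861], [0.003, -0.865, 0.502]]
ft_force: [0.5, 0.8, -0.1]
grip_width: 0.0302
```

{"op": "jog_arm", "data": {
  "series": [
    [0,0.48,-0.24,0,0,0],
    [0,0.48,-0.24,0,0,0],
    [0,0.48,-0.24,0,0,0],
    [0,0.48,-0.24,0,0,0],
    [0,0.48,-0.24,0,0,0],
    [0,0.48,-0.24,0,0,0],
    [0,0.4,-0.2,0,0,0],
    [0,0,0,0,0,0]
  ]
}}

```text
clock: 4.63
tcp_pos: [0.4754, -0.3511, 0.0277]
tool_rot: [[0.996, -0.043, -0.075], [0.086, 0.501, 0.861], [0.001, -0.865, 0.502]]
ft_force: [-0.3, 0.1, 0.9]
grip_width: 0.0303
```

Run:
```python
from rig import robot,grab_frame
from plan import *
from h import *
s=robot.get_state(); p,R=s['tcp_pos'],s['tool_rot']; print(s['clock'],p,np.round(R,3),s['ft_force'])
a=[]
for n,c in(('top',(300,460,160,280)),('scene',(280,440,165,285))):
    f=grab_frame(n); a.append(cv2.resize(f['frame'][c[2]:c[3],c[0]:c[1]],(400,300),interpolation=cv2.INTER_CUBIC))
cv2.imwrite('pics/a1.png',np.hstack(a))
```

```text
4.6333 [ 0.47537794 -0.35106501  0.02769045] [[ 0.996 -0.043 -0.075]
 [ 0.086  0.501  0.861]
 [ 0.001 -0.865  0.502]] [-0.27758263  0.07176294  0.86229675]
```

View pics/a1.png

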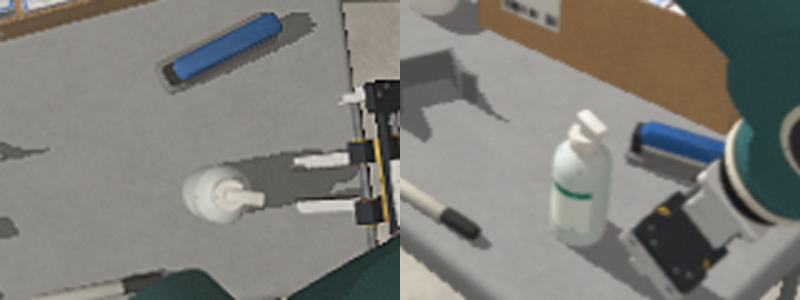

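Top view: the fingertips sit at about crop (300,160)/(300,207), straddling the bottle's line at (220,190), and they are still 28 mm above the table. I'll lower them and close in.

{"op": "jog_arm", "data": {
  "series": [
    [0,0.23,-0.135,0,0,0],
    [0,0.23,-0.135,0,0,0],
    [0,0,0,0,0,0],
    [0,0.1,0.173,0,0,0],
    [0,0.1,0.173,0,0,0],
    [0,0.1,0.173,0,0,0],
    [0,0.1,0.173,0,0,0],
    [0,0.1,0.173,0,0,0],
    [0,0.1,0.173,0,0,0],
    [0,0.05,0.087,0,0,0],
    [0,0.05,0.087,0,0,0],
    [0,0,0,0,0,0]
  ]
}}

```text
clock: 5.73
tcp_pos: [0.4726, -0.31, 0.0146]
tool_rot: [[0.996, -0.041, -0.077], [0.087, 0.499, 0.862], [0.003, -0.866, 0.501]]
ft_force: [0.4, -0.5, -0.3]
grip_width: 0.0299
```

```bash
cat > look.py <<'E'
import sys
from rig import robot,grab_frame
from h import *
s=robot.get_state(); print(s['clock'],s['tcp_pos'].round(4) if hasattr(s['tcp_pos'],'round') else s['tcp_pos'],np.round(s['ft_force'],1))
br=np.load('br.npy'); u=np.array([np.cos(br[2]),np.sin(br[2])]); w=np.array([-u[1],u[0]])
f=grab_frame('top'); P=cloud(f)
# collar of bottle at z .10-.13 (round shoulder/neck), near commanded place
c=np.array(s['tcp_pos'])[:2]+.03*np.array([np.array(s['tool_rot'])[0,2],np.array(s['tool_rot'])[1,2]])/.866
D=np.hypot(P[...,0]-c[0],P[...,1]-c[1]); hsv=cv2.cvtColor(f['frame'],cv2.COLOR_BGR2HSV)
m=(D<.05)&(P[...,2]>.085)&(P[...,2]<.118)&(hsv[...,1]<60)&(hsv[...,2]>110)
q=P[m]; 
if len(q)>20:
    cen,r=cv2.minEnclosingCircle((q[:,:2]*1000).astype(np.float32)); print('bottle circle',np.round(cen,1),r,len(q),'bracket frame mm',np.round((np.array(cen)/1000-br[:2])@np.c_[u,w]*1000,1))
pump=(D<.05)&(P[...,2]>.12)&(P[...,2]<.135); 
if pump.sum()>5: print('collar',P[pump].mean(0).round(4))
a=[]
for n,c in(('top',(240,440,160,310)),('scene',(240,440,140,290))):
    f=f if n=='top' else grab_frame(n); a.append(cv2.resize(f['frame'][c[2]:c[3],c[0]:c[1]],(400,300),interpolation=cv2.INTER_CUBIC))
cv2.imwrite(f'pics/{sys.argv[1]}.png',np.hstack(a))
E
python3 look.py a2
```

```text
5.7333 [ 0.4726 -0.31    0.0146] [ 0.4 -0.5 -0.3]
bottle circle [ 468.1 -261.4] 26.866655349731445 266 bracket frame mm [-233.4  -77.2]
collar [ 0.4693 -0.2596  0.1264]
```

View pics/a2.png

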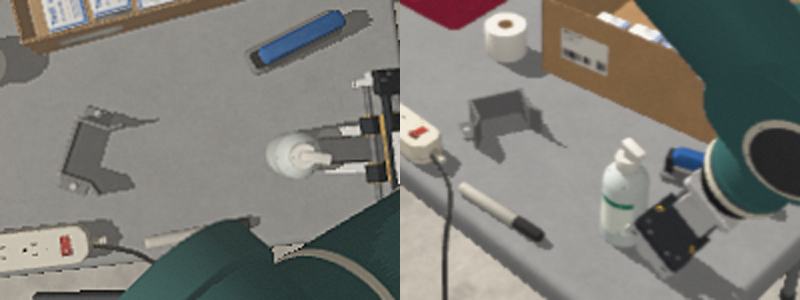

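The top view shows both fingers behind the bottle, with about 18 mm to go to contact. Bottle is at (0.468, -0.261), matching the first measurement. I'll start the slow push.

Run:
```python
from rig import robot
from plan import *
s=robot.get_state(); p,R=s['tcp_pos'],s['tool_rot']
p,R=rows(p,R,*pose((.4706,-.290,.0135),96,30),8)
for i in range(1,4):
    a=i/3; p,R=rows(p,R,*pose((.4706+a*(.4526-.4706),-.290+a*(-.116+.290),.0135),96,30),12)
```

```text
shift/row 2.6832815729997477
[[0,0.05,0.07,0,-0.02,0.01],[0,0.05,0.07,0,-0.02,0.01],[0,0.05,0.07,0,-0.02,0.02],[0,0.05,0.07,0,-0.02,0.01],[0,0.04,0.08,0,-0.01,0.02],[0,0.05,0.07,0,-0.02,0.01],[0,0.04,0.08,0,-0.01,0.02],[0,0.05,0.07,0,-0.02,0.01]]
 shift/row 4.992995093127972
[[0,0.08,0.14,0,0,0],[0,0.08,0.14,0,0,0],[0,0.08,0.14,0,0,0],[0,0.08,0.14,0,0,0],[0,0.08,0.14,0,0,0],[0,0.08,0.14,0,0,0],[0,0.08,0.14,0,0,0],[0,0.08,0.14,0,0,0],[0,0.08,0.14,0,0,0],[0,0.08,0.14,0,0,0],[0,0.08,0.14,0,0,0],[0,0.09,0.14,0,0,0]]
 shift/row 5.1088159097779196
[[0,0.08,0.14,0,0,0],[0,0.08,0.14,0,0,0],[0,0.08,0.14,0,0,0],[0,0.08,0.14,0,0,0],[0,0.08,0.14,0,0,0],[0,0.08,0.14,0,0,0],[0,0.08,0.14,0,0,0],[0,0.08,0.14,0,0,0],[0,0.08,0.14,0,0,0],[0,0.08,0.14,0,0,0],[0,0.09,0.14,0,0,0],[0.01,0.08,0.15,0,0,0]]
 shift/row 4.992995093127972
[[0,0.08,0.14,0,0,0],[0,0.08,0.14,0,0,0],[0,0.08,0.14,0,0,0],[0,0.08,0.14,0,0,0],[0,0.08,0.14,0,0,0],[0,0.08,0.14,0,0,0],[0,0.08,0.14,0,0,0],[0,0.08,0.14,0,0,0],[0,0.08,0.14,0,0,0],[0,0.08,0.14,0,0,0],[0,0.09,0.14,0,0,0],[0,0.08,0.14,0,0,0]]
```

{"op": "jog_arm", "data": {
  "series": [
    [0,0.05,0.07,0,-0.02,0.01],
    [0,0.05,0.07,0,-0.02,0.01],
    [0,0.05,0.07,0,-0.02,0.01],
    [0,0.05,0.07,0,-0.02,0.02],
    [0,0.04,0.07,0,-0.02,0.02],
    [0,0.04,0.07,0,-0.02,0.01],
    [0,0.04,0.07,0,-0.02,0.01],
    [0,0.04,0.07,0,-0.02,0.01],
    [0,0.04,0.07,0,0,0],
    [0,0.04,0.07,0,0,0],
    [0,0.04,0.07,0,0,0],
    [0,0.04,0.07,0,0,0]
  ]
}}

```text
clock: 6.83
tcp_pos: [0.4695, -0.2809, 0.0136]
tool_rot: [[0.994, -0.051, -0.093], [0.106, 0.498, 0.861], [0.002, -0.866, 0.5]]
ft_force: [1.3, -1.0, 0.1]
grip_width: 0.0301
```

```bash
python3 look.py a3
```

```text
6.8333 [ 0.4695 -0.2809  0.0136] [ 1.3 -1.   0.1]
bottle circle [ 466.  -249.2] 27.04673194885254 275 bracket frame mm [-222.6  -71. ]
collar [ 0.4656 -0.2474  0.1267]
```

View pics/a3.png

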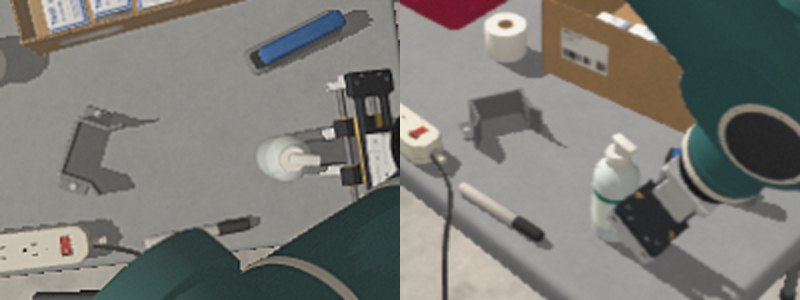

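The bottle slid 12 mm with the fingers, upright and centred in the cradle (31.9 mm ahead of the TCP, 30 predicted). I'll keep pushing.

{"op": "jog_arm", "data": {
  "series": [
    [0,0.06,0.1,0,0,0],
    [0,0.08,0.14,0,0,0],
    [0,0.08,0.14,0,0,0],
    [0,0.08,0.14,0,0,0],
    [0,0.08,0.14,0,0,0],
    [0,0.08,0.14,0,0,0],
    [0,0.08,0.14,0,0,0],
    [0,0.08,0.14,0,0,0],
    [0,0.08,0.14,0,0,0],
    [0,0.08,0.14,0,0,0],
    [0,0.08,0.14,0,0,0],
    [0,0.05,0.08,0,0,0]
  ]
}}

```text
clock: 7.93
tcp_pos: [0.4638, -0.226, 0.0137]
tool_rot: [[0.994, -0.051, -0.093], [0.106, 0.498, 0.861], [0.003, -0.866, 0.501]]
ft_force: [-0.5, -1.1, 0.1]
grip_width: 0.0304
```

```bash
python3 look.py a4
```

```text
7.9333 [ 0.4638 -0.226   0.0137] [-0.5 -1.1  0.1]
bottle circle [ 459.1 -194.9] 27.126529693603516 248 bracket frame mm [-173.9  -46.1]
collar [ 0.46   -0.1913  0.1268]
```

View pics/a4.png

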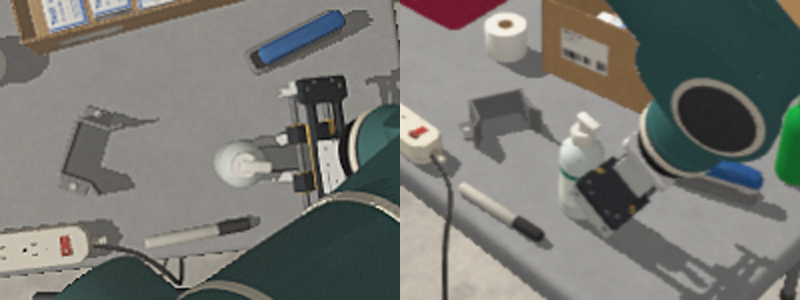

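{"op": "jog_arm", "data": {
  "series": [
    [0,0.05,0.09,0,0,0],
    [0,0.08,0.14,0,0,0],
    [0,0.08,0.14,0,0,0],
    [0,0.08,0.14,0,0,0],
    [0,0.08,0.14,0,0,0],
    [0,0.08,0.14,0,0,0],
    [0,0.08,0.14,0,0,0],
    [0,0.08,0.14,0,0,0],
    [0,0.08,0.14,0,0,0],
    [0,0.08,0.14,0,0,0],
    [0,0.08,0.14,0,0,0],
    [0,0.08,0.14,0,0,0]
  ]
}}

```text
clock: 9.03
tcp_pos: [0.4578, -0.1702, 0.014]
tool_rot: [[0.994, -0.051, -0.093], [0.106, 0.498, 0.861], [0.002, -0.866, 0.5]]
ft_force: [0.0, -0.6, -1.0]
grip_width: 0.0297
```

```bash
python3 look.py a5
```

```text
9.0333 [ 0.4578 -0.1702  0.014 ] [ 0.  -0.6 -1. ]
bottle circle [ 452.7 -140.4] 27.528629302978516 264 bracket frame mm [-124.8  -21.5]
collar [ 0.4537 -0.1383  0.1268]
```

View pics/a5.png

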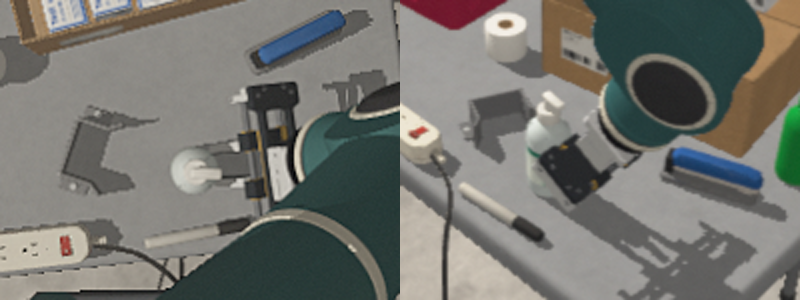

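{"op": "jog_arm", "data": {
  "series": [
    [0,0.06,0.09,0,0,0],
    [0,0.085,0.14,0,0,0],
    [0,0.085,0.14,0,0,0],
    [0,0.085,0.14,0,0,0],
    [0,0.085,0.14,0,0,0],
    [0,0.085,0.14,0,0,0],
    [0,0.085,0.14,0,0,0],
    [0,0.085,0.14,0,0,0],
    [0,0.085,0.14,0,0,0],
    [0,0.085,0.14,0,0,0],
    [0,0.05,0.08,0,0,0]
  ]
}}

```text
clock: 10.05
tcp_pos: [0.4525, -0.12, 0.0128]
tool_rot: [[0.994, -0.051, -0.093], [0.106, 0.498, 0.861], [0.002, -0.866, 0.501]]
ft_force: [-0.1, -1.3, 1.5]
grip_width: 0.0299
```

```bash
python3 look.py a6
python3 - <<'E'
from rig import robot
from plan import *
s=robot.get_state(); p,R=np.array(s['tcp_pos']),np.array(s['tool_rot']); print(np.round(s['joint_positions'],1))
az=np.degrees(np.arctan2(R[1,2],R[0,2])); print(az)
# pivot about bottle axis 31 mm ahead; also creep 8 mm along axis
d=lambda a:np.array([np.cos(np.radians(a)),np.sin(np.radians(a)),0])
C=p+.0315*d(az); C[2]=.0135; n=12; P,RR=p,R; 
for i in range(n):
    a=az+(70-az)*(i+1)/n; P,RR=rows(P,RR,*pose(C+d(70)*.001*(i+1)-.031*d(a),a,30),1)
E
```

```text
10.05 [ 0.4525 -0.12    0.0128] [-0.1 -1.3  1.5]
bottle circle [447.8 -90.7] 26.99101448059082 247 bracket frame mm [-79.7  -0. ]
collar [ 0.4486 -0.0883  0.1267]
[  4.3  40.1  30.7 112.  -48.2  64.7  72.3]
96.19134321144531
 shift/row 1.6155494421403516
[[-0.02,0,0.05,-0.01,0.31,-0.16]]
 shift/row 1.4071247279470287
[[-0.03,0.02,0.03,0,0.32,-0.18]]
 shift/row 1.307669683062202
[[-0.03,0.01,0.03,0,0.32,-0.18]]
 shift/row 1.4071247279470287
[[-0.03,0.02,0.03,0,0.31,-0.18]]
 shift/row 1.0392304845413265
[[-0.02,0.02,0.02,0,0.32,-0.18]]
 shift/row 1.5297058540778354
[[-0.04,0.01,0.03,0,0.31,-0.18]]
 shift/row 1.4071247279470287
[[-0.03,0.02,0.03,0,0.32,-0.19]]
 shift/row 1.4071247279470287
[[-0.03,0.02,0.03,0,0.31,-0.18]]
 shift/row 1.307669683062202
[[-0.03,0.01,0.03,0,0.32,-0.18]]
 shift/row 1.6155494421403511
[[-0.04,0.02,0.03,0,0.31,-0.18]]
 shift/row 1.6155494421403511
[[-0.04,0.02,0.03,0,0.32,-0.18]]
 shift/row 1.5297058540778354
[[-0.04,0.01,0.03,0,0.31,-0.19]]
```

View pics/a6.png

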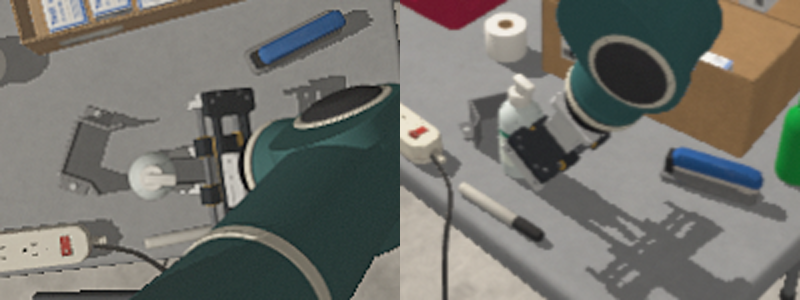

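Bottle is on the bracket axis, at (-80, 0) mm in its frame. Now I'll swing the cradle about the bottle onto the bracket's heading.

{"op": "jog_arm", "data": {
  "series": [
    [-0.02,0.01,0.05,0,0.31,-0.17],
    [-0.03,0.02,0.03,0,0.32,-0.18],
    [-0.03,0.01,0.03,0,0.32,-0.18],
    [-0.03,0.02,0.03,0,0.31,-0.18],
    [-0.03,0.01,0.03,0,0.32,-0.18],
    [-0.03,0.02,0.03,0,0.31,-0.18],
    [-0.03,0.02,0.03,0,0.32,-0.18],
    [-0.03,0.02,0.03,0,0.31,-0.18],
    [-0.03,0.01,0.03,0,0.32,-0.18],
    [-0.04,0.02,0.03,0,0.31,-0.18],
    [-0.04,0.02,0.03,0,0.32,-0.18],
    [-0.04,0.01,0.03,0,0.31,-0.18]
  ]
}}

```text
clock: 11.15
tcp_pos: [0.4424, -0.1066, 0.0135]
tool_rot: [[0.938, 0.172, 0.3], [-0.346, 0.47, 0.812], [-0.001, -0.866, 0.501]]
ft_force: [-0.5, -0.7, -0.4]
grip_width: 0.03
```

```bash
python3 look.py a7
python3 - <<'E'
from rig import robot
from plan import *
s=robot.get_state(); p,R=np.array(s['tcp_pos']),np.array(s['tool_rot']); print(np.round(s['joint_positions'],1))
b=np.load('br.npy'); u=np.array([np.cos(b[2]),np.sin(b[2])]); w=np.array([-u[1],u[0]])
print('tcp in bracket',(p[:2]-b[:2])@np.c_[u,w],'az',np.degrees(np.arctan2(R[1,2],R[0,2])))
E
```

```text
11.15 [ 0.4424 -0.1066  0.0135] [-0.5 -0.7 -0.4]
bottle circle [450.7 -79.2] 27.497671127319336 246 bracket frame mm [-68.    1.1]
collar [ 0.4522 -0.0772  0.127 ]
[  3.9  34.9  32.2 123.7 -62.5  55.6  63. ]
tcp in bracket [-9.64447520e-02  6.62253471e-05] az 69.79388226958136
```

View pics/a7.png

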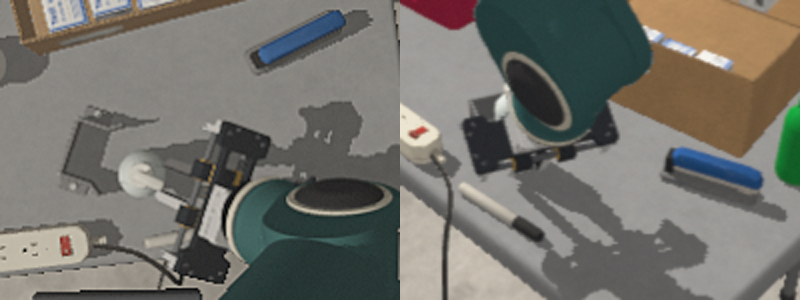

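Run:
```python
import numpy as np
P=np.load('P0.npy').reshape(-1,3)
for y in np.arange(-.2,.12,.02):
    m=(P[:,0]>.29)&(P[:,0]<.405)&(P[:,1]>=y)&(P[:,1]<y+.02)&(P[:,2]>.004)
    q=P[m]; print(round(y,2),m.sum(), q[:,2].max().round(3) if m.any() else '', q[:,0].min().round(3) if m.any() else '',q[:,0].max().round(3) if m.any() else '')
```

```text
-0.2 59 0.02 0.36 0.39
-0.18 52 0.02 0.368 0.386
-0.16 52 0.019 0.364 0.381
-0.14 52 0.02 0.36 0.397
-0.12 58 0.018 0.318 0.39
-0.1 77 0.019 0.324 0.371
-0.08 28 0.017 0.338 0.365
-0.06 25 0.018 0.349 0.379
-0.04 43 0.022 0.355 0.392
-0.02 96 0.036 0.345 0.384
-0.0 165 0.04 0.34 0.389
0.02 166 0.042 0.338 0.403
0.04 164 0.038 0.336 0.391
0.06 164 0.038 0.334 0.394
0.08 164 0.037 0.331 0.389
0.1 164 0.038 0.33 0.402
```

{"op": "jog_arm", "data": {
  "series": [
    [0,0.05,0.08,0,0,0],
    [0,0.06,0.1,0,0,0],
    [0,0.06,0.1,0,0,0],
    [0,0.05,0.08,0,0,0]
  ]
}}

```text
clock: 11.58
tcp_pos: [0.4472, -0.0945, 0.0132]
tool_rot: [[0.94, 0.171, 0.296], [-0.342, 0.471, 0.814], [-0.0, -0.866, 0.501]]
ft_force: [-0.6, -1.4, 0.7]
grip_width: 0.0301
```

```bash
python3 -c "
from rig import robot
s=robot.get_state();print(s['joint_positions'].round(1) if hasattr(s['joint_positions'],'round') else s['joint_positions'],s['dq'])"
```

```text
[  2.8  34.6  31.5 123.9 -63.1  54.8  62.2] [-2.58667798 -0.82106313 -1.75395708  1.04367217 -1.67476807 -2.3725007
 -2.16309776]
```

Joint 5 is at -63° (limit -68.3) and changes only about -0.6° per 13 mm, so 55 mm more is fine. Strip is at most 42 mm high, below the gripper body.

{"op": "jog_arm", "data": {
  "series": [
    [0,0.05,0.08,0,0,0],
    [0,0.06,0.11,0,0,0],
    [0,0.065,0.11,0,0,0],
    [0,0.065,0.11,0,0,0],
    [0,0.065,0.11,0,0,0],
    [0,0.065,0.11,0,0,0],
    [0,0.065,0.11,0,0,0],
    [0,0.05,0.08,0,0,0]
  ]
}}

```text
clock: 12.25
tcp_pos: [0.4568, -0.0676, 0.013]
tool_rot: [[0.94, 0.171, 0.296], [-0.342, 0.471, 0.813], [-0.001, -0.866, 0.501]]
ft_force: [0.4, -1.0, 1.0]
grip_width: 0.0302
```

```bash
python3 look.py a8
python3 - <<'E'
from rig import robot
from plan import *
s=robot.get_state(); p,R=np.array(s['tcp_pos']),np.array(s['tool_rot']); print(np.round(s['joint_positions'],1))
b=np.load('br.npy'); u=np.array([np.cos(b[2]),np.sin(b[2])]); w=np.array([-u[1],u[0]])
print('tcp in bracket',(p[:2]-b[:2])@np.c_[u,w],'az',np.degrees(np.arctan2(R[1,2],R[0,2])))
E
```

```text
12.25 [ 0.4568 -0.0676  0.013 ] [ 0.4 -1.   1. ]
bottle circle [464.9 -40.1] 27.308067321777344 234 bracket frame mm [-26.4   1.1]
collar [ 0.4668 -0.039   0.1268]
[  0.6  33.8  29.8 124.7 -64.4  52.7  60.1]
tcp in bracket [-0.05487743 -0.00053934] az 69.99310107581942
```

View pics/a8.png

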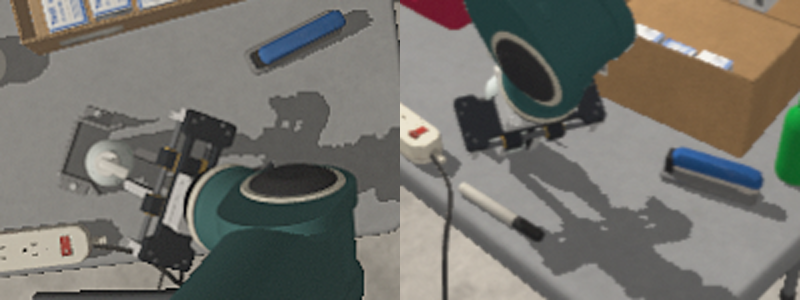

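The bottle is in the mouth, 26 mm short of home and 1 mm off the centre line. I'll slow down.

{"op": "jog_arm", "data": {
  "series": [
    [0,0.05,0.085,0,0,0],
    [0,0.05,0.085,0,0,0],
    [0,0.05,0.085,0,0,0],
    [0,0.05,0.085,0,0,0],
    [0,0.05,0.085,0,0,0],
    [0,0.05,0.085,0,0,0],
    [0,0.05,0.085,0,0,0],
    [0,0,0,0,0,0]
  ]
}}

```text
clock: 13.02
tcp_pos: [0.4639, -0.0479, 0.0128]
tool_rot: [[0.94, 0.17, 0.296], [-0.342, 0.471, 0.813], [-0.001, -0.866, 0.501]]
ft_force: [0.7, 0.3, 0.5]
grip_width: 0.0302
```

{"op": "jog_arm", "data": {
  "series": [
    [0,0.017,0.03,0,0,0],
    [0,0.017,0.03,0,0,0],
    [0,0.017,0.03,0,0,0]
  ]
}}

```text
clock: 13.27
tcp_pos: [0.4648, -0.0457, 0.0128]
tool_rot: [[0.94, 0.171, 0.297], [-0.342, 0.47, 0.813], [-0.001, -0.866, 0.5]]
ft_force: [-1.1, -1.6, 0.0]
grip_width: 0.0299
```

```bash
python3 look.py a9; python3 -c "
from rig import robot
print(robot.get_state()['joint_positions'])"
```

```text
13.2667 [ 0.4648 -0.0457  0.0128] [-1.1 -1.6  0. ]
bottle circle [473.3 -17.1] 26.72461700439453 227 bracket frame mm [-1.9  1. ]
collar [ 0.4747 -0.017   0.1269]
[ -0.83979771  33.12024881  27.90801118 125.05329537 -65.28153798
  50.86916004  58.09458088]
```

View pics/a9.png

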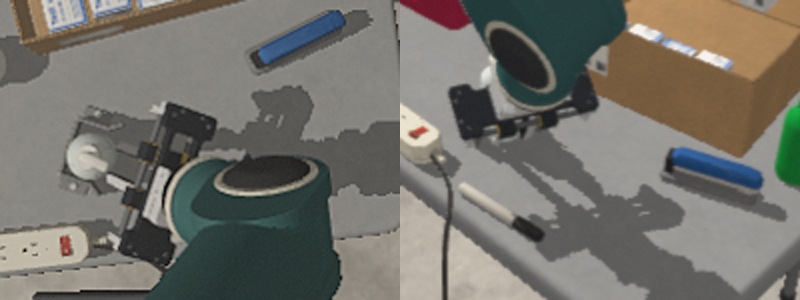

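Bottle is about 2 mm short of home. I'll creep forward until the force shows the back wall.

{"op": "jog_arm", "data": {
  "series": [
    [0,0.014,0.025,0,0,0],
    [0,0.014,0.025,0,0,0],
    [0,0,0,0,0,0]
  ]
}}

```text
clock: 13.62
tcp_pos: [0.4654, -0.0439, 0.0128]
tool_rot: [[0.94, 0.171, 0.297], [-0.342, 0.471, 0.813], [-0.001, -0.866, 0.501]]
ft_force: [-0.1, -0.1, -0.2]
grip_width: 0.0301
```

{"op": "jog_arm", "data": {
  "series": [
    [0,0.014,0.025,0,0,0],
    [0,0,0,0,0,0]
  ]
}}

```text
clock: 13.78
tcp_pos: [0.4657, -0.0432, 0.0128]
tool_rot: [[0.94, 0.171, 0.297], [-0.342, 0.471, 0.813], [-0.001, -0.866, 0.501]]
ft_force: [-0.5, -2.0, -0.2]
grip_width: 0.03
```

{"op": "jog_arm", "data": {
  "series": [
    [0,0.014,0.025,0,0,0],
    [0,0,0,0,0,0]
  ]
}}

```text
clock: 13.95
tcp_pos: [0.4659, -0.0428, 0.0128]
tool_rot: [[0.939, 0.171, 0.297], [-0.343, 0.47, 0.813], [-0.001, -0.866, 0.5]]
ft_force: [-1.3, -4.4, 0.6]
grip_width: 0.0303
```

```bash
python3 look.py a10
```

```text
13.95 [ 0.4659 -0.0428  0.0128] [-1.3 -4.4  0.6]
bottle circle [474.3 -14.5] 26.623703002929688 217 bracket frame mm [0.9 1. ]
collar [ 0.4762 -0.0143  0.1267]
```

{"op": "jog_arm", "data": {
  "series": [
    [0,0.014,0.025,0,0,0],
    [0,0,0,0,0,0]
  ]
}}

```text
clock: 14.22
tcp_pos: [0.4661, -0.0426, 0.0127]
tool_rot: [[0.939, 0.171, 0.298], [-0.343, 0.469, 0.814], [-0.0, -0.866, 0.499]]
ft_force: [-4.2, -8.6, 2.0]
grip_width: 0.0302
```

{"op": "jog_arm", "data": {
  "series": [
    [0,-0.03,-0.05,0,0,0],
    [0,-0.06,-0.1,0,0,0],
    [0,-0.1,-0.17,0,0,0],
    [0,-0.15,-0.26,0,0,0],
    [0,-0.2,-0.35,0,0,0],
    [0,-0.2,-0.35,0,0,0],
    [0,-0.2,-0.35,0,0,0],
    [0,-0.4,-0.2,0,0,0],
    [0,-0.5,0,0,0,0],
    [0,-0.5,0,0,0,0],
    [0,-0.5,0,0,0,0],
    [0,-0.5,0,0,0,0]
  ]
}}

```text
clock: 15.22
tcp_pos: [0.4321, -0.1349, 0.0727]
tool_rot: [[0.939, 0.171, 0.298], [-0.343, 0.47, 0.813], [-0.001, -0.866, 0.5]]
ft_force: [-0.2, -0.5, -0.6]
grip_width: 0.0303
```

```bash
cat > fin.py <<'E'
import sys
from rig import robot,grab_frame
from h import *
s=robot.get_state(); print(s['clock'],s['tcp_pos'],np.round(s['ft_force'],1),np.round(s['joint_positions'],1))
br=np.load('br.npy'); u=np.array([np.cos(br[2]),np.sin(br[2])]); w=np.array([-u[1],u[0]])
f=grab_frame('top'); P=cloud(f); D=np.hypot(P[...,0]-br[0],P[...,1]-br[1])
for a,b,r0 in((.085,.118,.04),(.121,.131,.03)):
    q=P[(D<r0)&(P[...,2]>a)&(P[...,2]<b)]; cen,r=cv2.minEnclosingCircle((q[:,:2]*1000).astype(np.float32))
    print(a,len(q),np.round((np.array(cen)/1000-br[:2])@np.c_[u,w]*1000,1),r)
a=[]
for n,c in(('top',(220,420,160,310)),('scene',(240,440,140,290))):
    f=f if n=='top' else grab_frame(n); a.append(cv2.resize(f['frame'][c[2]:c[3],c[0]:c[1]],(400,300),interpolation=cv2.INTER_CUBIC))
cv2.imwrite(f'pics/{sys.argv[1]}.png',np.hstack(a))
# bystanders vs start
P0=np.load('P0.npy')
for n,(x0,x1,y0,y1,z0,z1) in dict(roll=(.55,.64,.085,.17,.042,.06),stap=(.57,.655,-.345,-.215,.037,.06),marker=(.345,.40,-.22,-.075,.009,.03)).items():
    g=lambda A:A[(A[...,0]>x0)&(A[...,0]<x1)&(A[...,1]>y0)&(A[...,1]<y1)&(A[...,2]>z0)&(A[...,2]<z1)]
    print(n,g(P0).mean(0).round(4),len(g(P0)),g(P).mean(0).round(4),len(g(P)))
E
python3 fin.py b1
```

```text
15.2167 [ 0.43210995 -0.13487576  0.07266889] [-0.2 -0.5 -0.6] [  5.   28.4  35.2 121.8 -53.5  60.2  56.8]
0.085 268 [-0.8  1.1] 27.406585693359375
0.121 73 [-0.2  0.7] 14.346217155456543
roll [0.593  0.1287 0.0492] 472 [0.593  0.129  0.0494] 469
stap [ 0.613  -0.2782  0.0433] 431 [ 0.6132 -0.2786  0.0434] 431
marker [ 0.3722 -0.1456  0.0145] 327 [ 0.367  -0.1151  0.0141] 173
```

View pics/b1.png

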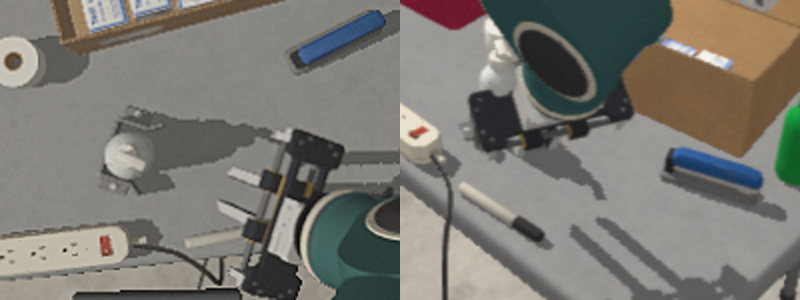

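The bottle stands upright against the back wall at crop (128,155), and the fingers are clear of it. In the top view the arm hides part of the marker. In the scene view the marker is at the same place as before, crop (460-540, 188-238). I'll let the arm settle and hand in.

{"op": "jog_arm", "data": {
  "series": [
    [0,-0.3,-0.2,0,0,0],
    [0,0,0,0,0,0],
    [0,0,0,0,0,0],
    [0,0,0,0,0,0]
  ]
}}

```text
clock: 15.65
tcp_pos: [0.4293, -0.1424, 0.0764]
tool_rot: [[0.94, 0.17, 0.297], [-0.342, 0.471, 0.813], [-0.002, -0.866, 0.501]]
ft_force: [0.7, -0.5, -0.2]
grip_width: 0.0303
```

```bash
python3 fin.py b2; python3 -c "
from rig import robot
print(robot.finish_job())"
```

```text
15.65 [ 0.42931104 -0.14244164  0.07642307] [ 0.7 -0.5 -0.2] [  5.7  28.3  35.7 121.4 -52.8  61.   57. ]
0.085 266 [-0.4  1. ] 27.3889217376709
0.121 73 [-0.3  0.8] 14.431763648986816
roll [0.593  0.1287 0.0492] 472 [0.593  0.1288 0.0492] 471
stap [ 0.613  -0.2782  0.0433] 431 [ 0.6131 -0.2783  0.0435] 421
marker [ 0.3722 -0.1456  0.0145] 327 [ 0.3685 -0.1232  0.0142] 209
the job is handed in; nothing more can be done
None
```

The pump bottle stands upright and home in the bracket, and I handed the job in at about 15.7 s of the 51 s allowed. I pushed it low, about 17 mm above the table, with the two fingertips set 30 mm apart as a cradle and the tool leaning 30° away. I slid it to the bracket's centre line, swung the push to the bracket's heading, and eased it in until the force rose to about 9 N at the back wall. Then I backed off and lifted clear.

**Bottle:** the last measurement put it at x = -0.4 mm, y = +1.0 mm in the bracket frame, to within about 2 mm from calibration. The body and collar centres agree within 0.3 mm, so it is upright. The tool force was back to about zero, so the robot was touching nothing.

**Bystanders:** the roll and stapler measured within 0.3 mm of where they started. The depth check on the marker disagreed: its centre appeared to shift by about 22 mm because the arm hid part of it (209 of 327 points visible). The side camera showed the whole marker in its usual place, and nothing came near it.

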